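# Offer a window sash up to its hinge

### The job

Throw the orange lever fully over so that the brass pin is drawn out of the gap between the two hinge knuckles on the white window jamb. Then pick up the blue sash rail and, holding it level with its steel plate on top, bring its knuckle into that gap until the holes of all three knuckles line up in one straight bore; finish while holding it still there in the gripper, in free air, not leaning on the jamb, ready for the pin. Leave the other things on the table alone.

Things in the scene. Friction and masses are not known exactly. Their poses are not given: they have to be found in the camera images.
- jamb: Fixed. Plywood board 15 mm thick spanning x -50 to 80, y -80 to 220 mm of this frame, white jamb block on it spanning x 20 to 70, y -65 to 65, its top with the fixed steel leaf 76 mm over the table. Origin on the table straight below the middle of the hinge gap; z up, y along the level hinge axis, +x from hinge towards the block. Over x below -12 mm all is free above the board.
- jamb_gap (a point): Middle of the gap on the hinge axis, 85 mm over the table; axes as jamb. Two steel knuckles (tubes along y, 24 mm outside, bore 14 mm) span y 20 to 50 and -50 to -20 mm from here: an open gap 40 mm wide, the board 70 mm below. At first a brass 8 mm pin runs along y through both knuckles and the gap and on to the lever at +y.
- lever_pivot (a point): Lever's pivot, fixed to the board at jamb x 0, y +130, z 30 mm; axes as jamb. Between it and the knuckles, on the lever's -y side, lies the pin at 85 mm height: top of pin 89 mm, of the yoke round the lever 92 mm, of the knuckles 97 mm over the table.
- lever_tip (a point): Free end of the lever, on its centre line, 140 mm from the pivot. The lever is a flat bar 14 mm wide (along jamb x) and 8 mm thick; its last 50 mm are an orange grip 20 mm wide and 14 mm thick. It swings in the vertical plane above the hinge axis line; pushed from its -y side near its end, it clears the gripper's body.
- lever (a joint): Angle (rad). 0: leans 0.6 rad from upright to jamb -y (over the knuckles), pin through the gap; 0.6: upright; 1.2: stop, leans 0.6 rad to jamb +y, pin drawn clear of the gap. Pin moves with it, 63 mm per rad. Friction about 0.25 N m (2 N at the grip), no spring, stays where left. Starts at 0 to 0.1.
- sash: Loose sash rail, about 0.18 kg, flat on the table: blue block 90 (x) x 50 (y) x 21 (z) mm, origin at the centre of its underside, z up. A steel leaf 33 mm wide on top (top at z 24 mm) runs past the +x end to a knuckle. Grip the block across its 50 mm (balance point about x 21). Held on the jamb's -x side, its +x along jamb +x, the knuckle fits the gap with 3.5 mm spare at each end.
- sash_knuckle (a point): Middle of the sash's knuckle (tube along y, 24 mm outside, bore 14 mm, 33 mm long), on its hole axis, at sash x 68, y 0, z 12 mm; axes as sash.
- sanding_block: Bystander: loose wooden sanding block with a cork sole on top, 100 x 60 x 27 mm; origin centre of the underside. It and the sash may lie on either side of the table.
- mug: Bystander: loose blue mug, 80 mm across, 95 mm high.
- glue: Bystander: loose white bottle with orange cap, 52 mm across, 150 mm high.
- screwdriver: Bystander: loose screwdriver lying on the table.
- tape_measure: Bystander: loose yellow tape measure, about 70 mm across, 34 mm high.
There are look-alikes about, which are no part of the job. What is meant by the sash is not purple, red or turquoise, and is the larger of those in its own colour.

How it is judged (in metres and radians):
On the way, in this order (a step that is already met when the one before it is completed fails the run):
1. the lever is thrown over and the pin drawn out of the gap (value of joint lever above 1.1 rad), for 0.2 s.
2. the sash is lifted clear of the table in the gripper (height (world z) of sash above 0.05 m and contact force between sash and the fingers above 3 N), for 0.2 s.
At the end, for the whole second after the job is handed in: Lever past 1.1 rad; sash knuckle's middle within 3.5 mm of the hinge axis across and in height, 6 mm along it; hole axes parallel within 0.06 rad; sash level within 0.12 rad, plate up, slower than 20 mm/s, gripped with over 3 N, pressing the jamb with under 3 N (value of joint lever above 1.1 rad and x of sash_knuckle in the frame of jamb_gap between -0.0035 and 0.0035 m and z of sash_knuckle in the frame of jamb_gap between -0.0035 and 0.0035 m and y of sash_knuckle in the frame of jamb_gap between -0.006 and 0.006 m and angle between the y axis of sash_knuckle and the y axis of jamb_gap, either way round below 0.06 rad and angle between sash's own z axis and vertical below 0.12 rad and contact force between sash and the fingers above 3 N and contact force between sash and jamb below 3 N and linear speed of sash below 0.02 m/s); the arm keeps its last pose, push and grip.
It fails at once if the sanding block is disturbed (moved over 30 mm) (distance of sanding_block from where it was at the start of the episode above 0.03 m).
It fails at once if the mug is disturbed (moved over 30 mm) (distance of mug from where it was at the start of the episode above 0.03 m).
It fails at once if the glue is disturbed (moved over 30 mm) (distance of glue from where it was at the start of the episode above 0.03 m).
It fails at once if the screwdriver is disturbed (moved over 30 mm) (distance of screwdriver from where it was at the start of the episode above 0.03 m).
It fails at once if the tape measure is disturbed (moved over 30 mm) (distance of tape_measure from where it was at the start of the episode above 0.03 m).
It also fails if it takes over 69 s, if anything falls off the work surface, if the arm or the gripper's body presses on something with over 40 N, if the wrist force passes 120 N, or if a joint passes its speed limit or range.

### The arm

A 6-joint arm with a two-finger parallel gripper is mounted at the origin on the work surface. World frame = base frame: x ahead of the robot, y to its left, z up, the work surface at z = 0. Lengths are in m, angles in degrees, forces in N, time in s.
With the tool pointing down it reaches from about 0.35 to 0.875 m from the base axis. Payload 4.2 kg.
Tool frame: the origin (TCP) lies where the fingers leave the gripper's body, on its centre line; the fingertips stand 70 mm ahead of it and the grasp point (between the pads) lies 51 mm ahead of it; z points along the fingers, y is the direction in which the jaws open and shut (so a half turn about z gives the same grasp; the last joint's range is limited). The gripper opens to 87 mm and grips with 3 to 60 N. Pads are 19 mm wide; open, the fingers measure 117 mm over their backs; the gripper's body (75 mm by 190 mm) begins 51 mm behind the grasp point.
Start: joints at [85.29, 22.042, 0.453, 0, -68.411, -14.817], TCP at [0.209, 0.589, 0.292] pointing down, gripper open.
Joint ranges: [-179.83, 179.83], [-69.29, 118.12], [-61.27, 80.66], [-181.25, 117.63], [-171.15, -9.14], [-177.46, 177.46]. Speed limits (degrees/s): [159.86, 159.86, 180, 180, 180, 180].

### API

Orientations are given as a 3x3 rotation matrix whose columns are the frame's x, y, z axes.
In Python, from station import sense, capture, camera_model, finish_job gives the robot as it stands.
- The arm moves only by the shell command python3 -m inch 'ROWS'. ROWS is JSON, a list of rows, each an object with "hand": the closure, from 0 (fully open) to 1 (shut); "slide": the shift along the world's x, y, z in cm, a list of three; "yaw": the turn about the world's z in rad. A call has 1 to 10 rows; each row is the pose to reach, as a shift and turn from the pose commanded when the call began; what a row does not reach only later rows make up. A row lasts 1/8 s, in which the tool goes at most 62.5 mm and 10.7 degrees, less where a joint would pass 70% of its speed; a pose out of reach is approached as far as the arm can. A call with a gripper value outside its range is refused whole. The fingers move at their own pace and stop on an object; the grip force is fixed at half the most. Time passes only in rows, so rows that repeat a pose let the fingers close. It gives the time, the measured TCP pose, the force and the opening at its end, in the units of the state.
- sense(): the state, without advancing time (a new reading comes with each control period).
- capture(name): name is "scene" or "side" or "wrist"; returns the picture (384x512x3 uint8, blue, green, red); there is no depth.
- camera_model(name): a dict with "mtx" (3x3 intrinsics, pixels), "xyz" and "orientation" of the camera in the world; the wrist camera has in their place "tool_from_camera" (4x4, takes a point from camera to tool coordinates, whose origin is the TCP and whose axes are the flange's). Camera axes: x right, y up, looking along -z (the intrinsics and any distortion apply to the point x, -y, -z); pixel columns grow to the right and rows downward; lengths in m; the calibration is good to about 2 mm. A picture is of the moment at which its call begins: read the wrist's pose just before it. camera_model takes no time and is no camera call.
- finish_job(): hands the job in, once; it reports no verdict.
The state is a dict: "time_s": time; "joints": joint angles; "joint_velocities": joint speeds; "effort": joint torques, N m; "tcp_pos": TCP position; "ee_rot": TCP orientation; "wrist_force": force on the tool from outside, world axes, zero at the start; "moment": the same for the moment, N m; "gripper_width": opening from 0.0 (shut) to 1.0 (fully open).
Only numpy, scipy, OpenCV 4.12 (cv2) and the standard library are available. Lean on these libraries where they do the work, as an engineer would, in place of code of your own. Each camera call takes 0.05 s, during which the arm holds its last target. There are 200 camera calls.

## Working session

There is one attempt and no reset: what is moved stays moved. The work goes in short steps, Python scripts to look and compute and a shell command to move; the robot and the scene stay as the last step left them, time stands still between calls to the robot, and variables do not carry over. Pictures are saved under pics/ and viewed, about 8 in all and at most 12, crops included, and the job is handed in when it is done.

```bash
mkdir -p pics; ls; cat > h.py <<'E'
import numpy as np, cv2
from station import sense, capture, camera_model
def model(n, s=None):
    m=camera_model(n); K=np.array(m['mtx'])
    if n=='wrist':
        T=np.array(m['tool_from_camera']); s=s or sense(); R=np.array(s['ee_rot']); p=np.array(s['tcp_pos'])
        return K,R@T[:3,:3],R@T[:3,3]+p,m
    return K,np.array(m['orientation']),np.array(m['xyz']),m
def dist(m):
    for k in m:
        if 'dist' in k: return np.array(m[k],float)
    return np.zeros(5)
def ray(M,uv):
    K,R,c,m=M
    q=cv2.undistortPoints(np.array(uv,float).reshape(-1,1,2),K,dist(m)).reshape(-1,2)
    d=np.c_[q[:,0],-q[:,1],-np.ones(len(q))]@R.T
    return c,d
def onz(M,uv,z):
    c,d=ray(M,uv); return c+d*((z-c[2])/d[:,2])[:,None]
def proj(M,P):
    K,R,c,m=M; q=(np.array(P,float).reshape(-1,3)-c)@R; q=q*[1,-1,-1]
    return cv2.projectPoints(q,np.zeros(3),np.zeros(3),K,dist(m))[0].reshape(-1,2)
def tri(M1,u1,M2,u2):
    c1,d1=ray(M1,u1);c2,d2=ray(M2,u2); out=[]
    for a,b in zip(d1,d2):
        t=np.linalg.lstsq(np.c_[a,-b],c2-c1,rcond=None)[0]; p,q=c1+a*t[0],c2+b*t[1]; out.append(np.r_[(p+q)/2,np.linalg.norm(p-q)])
    return np.array(out)
E
python3 - <<'E'
from h import *
s=sense(); print(s)
for n in('scene','side','wrist'):
    print(n,camera_model(n)); cv2.imwrite(f'pics/{n}0.png',capture(n))
a,b=cv2.imread('pics/scene0.png'),cv2.imread('pics/side0.png')
E
```

```text
pics
{'time_s': 0.0, 'joints': array([ 8.52908521e+01,  2.20914689e+01,  3.77582517e-01, -2.78263778e-02,
       -6.84101706e+01, -1.48150511e+01]), 'joint_velocities': array([-0.08702319,  0.08201257, -0.01941399, -0.01251922,  0.00324409,
        0.00856314]), 'effort': array([ 3.32627615e-04, -3.90666711e+01,  1.87413329e+01,  4.22026277e+00,
        1.10638223e-02, -1.77083271e-04]), 'tcp_pos': array([0.2087229 , 0.58863151, 0.29113998]), 'ee_rot': array([[ 9.42440557e-01, -3.34373147e-01, -6.27818944e-04],
       [-3.34373716e-01, -9.42438179e-01, -2.12077828e-03],
       [ 1.17450765e-04,  2.20863362e-03, -9.99997554e-01]]), 'wrist_force': array([ 0.13486413, -0.21849891,  0.54575771]), 'moment': array([ 0.0823697 , -0.01730213, -0.02811681]), 'gripper_width': 1.0011573884013716}
scene {'mtx': array([[419.91657888,   0.        , 258.85062321],
       [  0.        , 419.91657888, 195.01748258],
       [  0.        ,   0.        ,   1.        ]]), 'xyz': array([ 0.96640326, -0.69669989,  0.9651215 ]), 'orientation': array([[ 0.82466147, -0.39070059,  0.40900673],
       [ 0.56561
[... 296 characters left out ...]
35959]), 'orientation': array([[ 0.97570193,  0.18112428, -0.1232872 ],
       [-0.21854373,  0.76437699, -0.60660239],
       [-0.01563252,  0.61880676,  0.78538768]])}
wrist {'mtx': array([[325.83601512,   0.        , 253.43357594],
       [  0.        , 325.83601512, 184.33480532],
       [  0.        ,   0.        ,   1.        ]]), 'tool_from_camera': array([[ 4.09156715e-04,  9.67378906e-01,  2.53333546e-01,
         6.87114941e-02],
       [ 9.99999826e-01, -2.88159673e-04, -5.14724784e-04,
        -2.22485107e-04],
       [-4.24933386e-04,  2.53333713e-01, -9.67378855e-01,
        -9.18549150e-02],
       [ 0.00000000e+00,  0.00000000e+00,  0.00000000e+00,
         1.00000000e+00]])}
```

View pics/scene0.png

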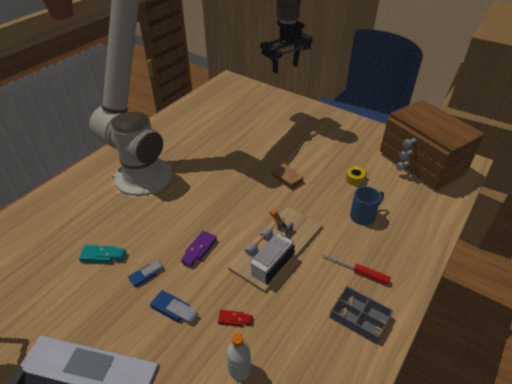

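View pics/side0.png

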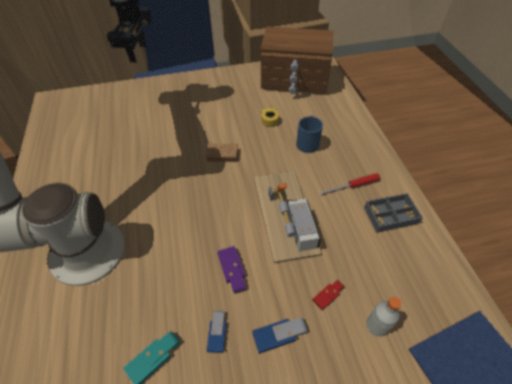

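The scene view shows the jamb and board at about (272,250), with the orange lever at (275,215). Blue candidates are (146,273), the smaller, and (174,306), the larger. The purple (199,249), turquoise (102,254) and red (235,318) rails are decoys. The larger blue one at (174,306), which is (280,334) in the side view, fits the description. I'll confirm it in one enlarged crop.

```bash
python3 - <<'E'
from h import *
a,b=cv2.imread('pics/scene0.png'),cv2.imread('pics/side0.png')
r=lambda i,x,y,w,h:cv2.resize(i[y:y+h,x:x+w],(400,300),interpolation=cv2.INTER_CUBIC)
cv2.imwrite('pics/crop1.png',np.vstack([np.hstack([r(a,225,195,104,78+20),r(b,240,165,104,98)]),np.hstack([r(a,120,250,100,75),r(b,200,300,112,84)])]))
for n,i in(('scene',a),('side',b)):
    M=model(n); hsv=cv2.cvtColor(i,cv2.COLOR_BGR2HSV)
    m=cv2.inRange(hsv,(103,120,60),(122,255,255))
    k,l,st,ce=cv2.connectedComponentsWithStats(m)
    for j in range(1,k):
        if st[j,4]>60: print(n,st[j],ce[j].round(1),onz(M,ce[j],.02).round(3))
E
```

```text
scene [321  98  67  24 317] [360.4 110.1] [[0.46 0.8  0.02]]
scene [129 271  27  14 157] [138.7 277.1] [[ 0.319 -0.322  0.02 ]]
scene [151 291  31  28 315] [163.7 303.1] [[ 0.431 -0.342  0.02 ]]
side [208 324  17  27 232] [216.1 342.2] [[ 0.31  -0.323  0.02 ]]
side [254 326  41  26 447] [267.4 338.7] [[ 0.425 -0.341  0.02 ]]
```

View pics/crop1.png

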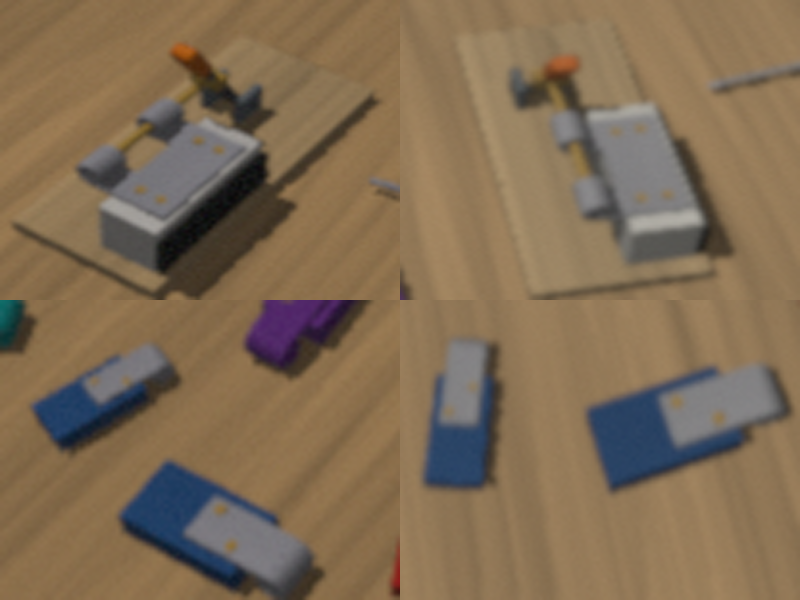

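```bash
cat >> h.py <<'E'
def fit2(L,W):
    "rigid 2D fit W = R L + t"
    L,W=np.array(L,float),np.array(W,float)[:,:2]; l,w=L-L.mean(0),W-W.mean(0)
    th=np.arctan2((l[:,0]*w[:,1]-l[:,1]*w[:,0]).sum(),(l*w).sum()); R=np.array([[np.cos(th),-np.sin(th)],[np.sin(th),np.cos(th)]])
    t=W.mean(0)-R@L.mean(0); return t,th,(W-L@R.T-t)
E
python3 - <<'E'
from h import *
L=[[-.05,-.08],[.08,-.08],[.08,.22],[-.05,.22]]
A=model('scene');B=model('side')
ua=[[228.9,268.5],[265.3,289.8],[322,226],[288.7,207.4]]
ub=[[276.4,261.4],[321.1,253.2],[295.1,172.2],[255.1,176.4]]
for M,u in((A,ua),(B,ub)):
    t,th,r=fit2(L,onz(M,u,.015)); print(t.round(4),th,(r*1e3).round(1).tolist())
T=tri(A,ua,B,ub); print(T.round(4)); t,th,r=fit2(L,T); print(t,th)
# knuckles, lever tip
k=tri(A,[[251.5,249],[266.6,233.6],[225+180/3.846,195+48/3.06]],B,[[240+190/3.846,165+195/3.06],[240+167/3.846,165+130/3.06],[240+170/3.846,165+63/3.06]]);print(k.round(4))
R=np.array([[np.cos(th),-np.sin(th)],[np.sin(th),np.cos(th)]]);print((k[:,:2]-t)@R)
s=tri(A,[[120+125/4,250+515/4],[120+170/4,250+462/4],[120+300/4,250+548/4]],B,[[200+212/400*112,300+185/300*84],[200+187/400*112,300+110/300*84],[200+380/400*112,300+90/300*84]]);print(s.round(3))
E
```

```text
[ 0.5496 -0.0791] -0.04462821421772392 [[4.0, -0.1], [-3.8, 5.3], [-2.1, -5.0], [1.9, -0.2]]
[ 0.5453 -0.0787] -0.047224273190609574 [[4.4, 0.6], [-3.3, 3.2], [-1.9, -5.0], [0.9, 1.2]]
[[ 0.4969 -0.1529  0.0087  0.0007]
 [ 0.6201 -0.1553  0.0092  0.0021]
 [ 0.6353  0.1367  0.0097  0.    ]
 [ 0.5077  0.1498  0.0079  0.0012]]
[ 0.54678532 -0.07466687] -0.04652722012338275
[[ 0.542  -0.1054  0.0787  0.0023]
 [ 0.5451 -0.0365  0.079   0.0019]
 [ 0.5477 -0.0195  0.1551  0.0025]]
[[-0.00337687 -0.03088891]
 [-0.00348077  0.03802356]
 [-0.00164951  0.05519438]]
[[ 0.419 -0.375 -0.232  0.141]
 [ 0.415 -0.323 -0.227  0.156]
 [ 0.559 -0.343 -0.174  0.128]]
```

The crop confirms the sash: the lower, larger blue rail, with its knuckle pointing right in both views. The jamb is at about (0.547, -0.077) with yaw -0.046. The lever tip measures within 2 mm of where it should be in the jamb frame. Next I'll move above the jamb, close the fingers and look.

```bash
python3 -m inch '[{"hand":1,"slide":[3,-6,0],"yaw":0.05},{"hand":1,"slide":[6,-12,0],"yaw":0.1},{"hand":1,"slide":[9,-17,0],"yaw":0.15},{"hand":1,"slide":[12,-22,0],"yaw":0.2},{"hand":1,"slide":[14,-27,0],"yaw":0.25},{"hand":1,"slide":[17,-32,0],"yaw":0.29},{"hand":1,"slide":[19,-37,0],"yaw":0.29},{"hand":1,"slide":[22,-42,0],"yaw":0.29},{"hand":1,"slide":[24,-47,0],"yaw":0.29},{"hand":1,"slide":[26,-52,0],"yaw":0.29}]' && python3 -m inch '[{"hand":1,"slide":[2,-5,0],"yaw":0},{"hand":1,"slide":[5,-9,0],"yaw":0},{"hand":1,"slide":[7.5,-13.3,0],"yaw":0},{"hand":1,"slide":[7.5,-13.3,0],"yaw":0},{"hand":1,"slide":[7.5,-13.3,0],"yaw":0}]'
python3 - <<'E'
from h import *
M=model('wrist'); w=capture('wrist'); cv2.imwrite('pics/w1.png',w)
t=np.array([.5468,-.0767]);th=-.046;R=np.array([[np.cos(th),-np.sin(th)],[np.sin(th),np.cos(th)]])
f=lambda p:np.r_[t+R@p[:2],p[2]]
P=[f(np.array(p)) for p in [(0,.05,.085),(0,-.05,.085),(0,.051,.1455),(.02,-.065,.073),(.02,.065,.073),(.07,.065,.073),(.07,-.065,.073)]]
print(proj(M,P).round(1))
cv2.imwrite('pics/w1.png',cv2.resize(w,None,fx=1.5,fy=1.5))
E
```

```text
time_s: 1.4
tcp_pos: [0.4692, 0.0673, 0.2922]
ee_rot: [[0.999, -0.051, 0.0], [-0.051, -0.999, 0.0], [0.0, -0.0, -1.0]]
wrist_force: [0.7, -0.0, -0.1]
gripper_width: 0.02
time_s: 2.02
tcp_pos: [0.5434, -0.0639, 0.2917]
ee_rot: [[0.999, -0.051, -0.001], [-0.051, -0.999, 0.0], [-0.001, -0.0, -1.0]]
wrist_force: [-0.1, -0.4, -0.2]
gripper_width: 0.009
[[213.7 170.4]
 [320.4 169.9]
 [202.9 187.5]
 [334.6 146.7]
 [198.7 147.4]
 [196.1  93.1]
 [337.8  92.4]]
```

View pics/w1.png

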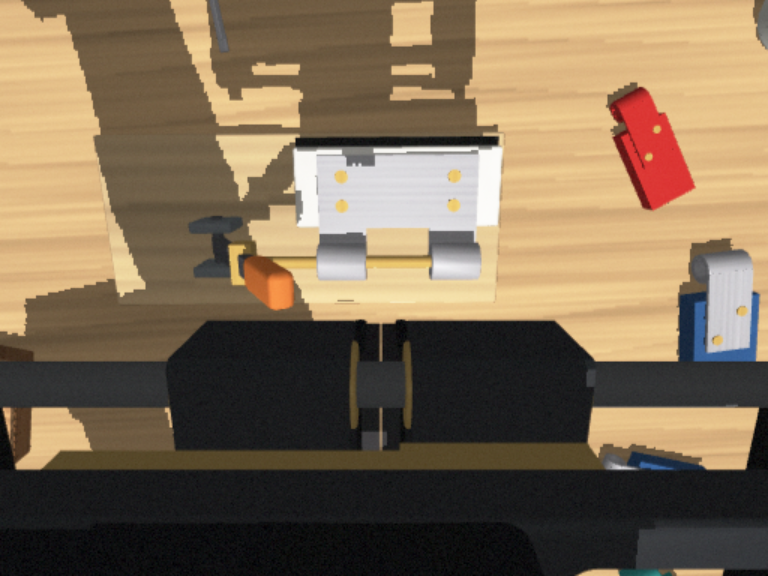

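The wrist view shows the knuckles at (342,262) and (456,262), the pin between them, and the lever's orange grip at (268,282). The jamb sits about 4 mm lower in x than first estimated, so I'll refine it from the knuckles and the block.

```bash
python3 - <<'E'
from h import *
M=model('wrist'); w=capture('wrist')
print(np.array(M[2]).round(4))
g=lambda u:(np.array(u,float)+.5)/1.5-.5
a=onz(M,g([[317.5,262.5],[366.5,262],[430.5,261.5],[481,261.5]]),.085)
print('kn',a.round(4)); t,th,r=fit2([[0,.05],[0,.02],[0,-.02],[0,-.05]],a);print(t,th,(r*1e3).round(1))
b=onz(M,g([[296,227],[500,227],[294,147],[503,145]]),.0735)
t,th,r=fit2([[.02,.065],[.02,-.065],[.07,.065],[.07,-.065]],b);print(t,th,(r*1e3).round(1))
c=onz(M,g([[496,302],[118,303],[95,135],[503,133]]),.015)
t,th,r=fit2([[-.05,-.08],[-.05,.22],[.08,.22],[.08,-.08]],c);print(t,th,(r*1e3).round(1))
print('grip tip',onz(M,g([[281,303]]),.145), 'sash knuckle',onz(M,g([[722,262]]),.012))
E
```

```text
[ 0.6121 -0.0666  0.3838]
kn [[ 0.5449 -0.0239  0.085 ]
 [ 0.5437 -0.0546  0.085 ]
 [ 0.542  -0.0947  0.085 ]
 [ 0.5404 -0.1263  0.085 ]]
[ 0.54273459 -0.07485551] -0.043462610993632265 [[-0.   1. ]
 [ 0.1  0.3]
 [ 0.1  0.2]
 [-0.2 -1.5]]
[ 0.54298363 -0.07465692] -0.04545671046255348 [[ 0.3  0.2]
 [-0.3 -0.2]
 [-0.3 -0.9]
 [ 0.4  0.9]]
[ 0.5429395  -0.07480519] -0.04563332595128008 [[ 0.8  0.2]
 [ 1.2 -0.7]
 [-1.1 -1.9]
 [-0.8  2.4]]
grip tip [[ 0.53808449 -0.01200948  0.145     ]] sash knuckle [[ 0.51308269 -0.32878501  0.012     ]]
```

```bash
python3 -m inch '[{"hand":1,"slide":[0,0,-5],"yaw":0.005},{"hand":1,"slide":[0,0,-10.1],"yaw":0.005},{"hand":1,"slide":[0,0,-10.1],"yaw":0.005},{"hand":1,"slide":[0.1,2,-10.1],"yaw":0.005},{"hand":1,"slide":[0.2,4,-10.1],"yaw":0.005},{"hand":1,"slide":[0.3,6,-10.1],"yaw":0.005},{"hand":1,"slide":[0.4,8,-10.1],"yaw":0.005},{"hand":1,"slide":[0.5,10,-10.1],"yaw":0.005}]' && python3 -m inch '[{"hand":1,"slide":[0.1,1.5,0],"yaw":0},{"hand":1,"slide":[0.15,3,0],"yaw":0},{"hand":1,"slide":[0.2,4.5,0],"yaw":0},{"hand":1,"slide":[0.25,5.5,0],"yaw":0},{"hand":1,"slide":[0.25,5.5,0],"yaw":0}]'
```

```text
time_s: 3.12
tcp_pos: [0.5495, 0.0379, 0.1928]
ee_rot: [[0.999, -0.045, 0.003], [-0.045, -0.999, 0.001], [0.003, -0.001, -1.0]]
wrist_force: [1.0, -2.7, 2.4]
gripper_width: 0.005
time_s: 3.75
tcp_pos: [0.5516, 0.0921, 0.1911]
ee_rot: [[0.999, -0.045, 0.001], [-0.045, -0.999, 0.001], [0.0, -0.001, -1.0]]
wrist_force: [0.3, 0.1, -0.1]
gripper_width: 0.01
```

```bash
python3 -m inch '[{"hand":1,"slide":[0,0.4,0],"yaw":0},{"hand":1,"slide":[0,0.4,0],"yaw":0}]'; python3 -m inch '[{"hand":1,"slide":[0,0.4,0],"yaw":0},{"hand":1,"slide":[0,0.4,0],"yaw":0}]'
```

```text
time_s: 4.0
tcp_pos: [0.5514, 0.0951, 0.1913]
ee_rot: [[0.999, -0.046, 0.0], [-0.046, -0.999, 0.0], [0.0, -0.0, -1.0]]
wrist_force: [-0.8, -0.0, 0.3]
gripper_width: 0.003
time_s: 4.25
tcp_pos: [0.5513, 0.099, 0.1913]
ee_rot: [[0.999, -0.046, -0.0], [-0.046, -0.999, -0.0], [-0.0, 0.0, -1.0]]
wrist_force: [-0.9, -1.3, 0.3]
gripper_width: 0.001
```

```bash
python3 -m inch '[{"hand":1,"slide":[0,0.3,0],"yaw":0},{"hand":1,"slide":[0,0.3,0],"yaw":0}]'; python3 - <<'E'
from h import *
a,b=capture('scene'),capture('side')
r=lambda i,x,y,w,h:cv2.resize(i[y:y+h,x:x+w],(400,300),interpolation=cv2.INTER_CUBIC)
cv2.imwrite('pics/lev.png',np.hstack([r(a,225,170,133,100),r(b,230,130,133,100)]))
E
```

```text
time_s: 4.5
tcp_pos: [0.5513, 0.1013, 0.1913]
ee_rot: [[0.999, -0.046, -0.001], [-0.046, -0.999, -0.002], [-0.001, 0.002, -1.0]]
wrist_force: [0.2, -5.7, 0.1]
gripper_width: 0.007
```

View pics/lev.png

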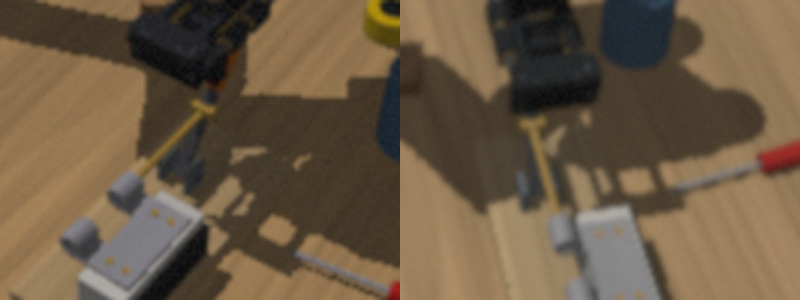

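The pin is out of the gap and the lever leans away to +y. The force has risen to 5.7 N, which suggests the stop. One more small push will check that, then I'll retreat to above the sash (block at about (0.43, -0.34)).

```bash
python3 -m inch '[{"hand":1,"slide":[0,0.25,0],"yaw":0},{"hand":1,"slide":[0,0.25,0],"yaw":0}]'; python3 -m inch '[{"hand":1,"slide":[0,-1,0],"yaw":0},{"hand":1,"slide":[0,-3,2],"yaw":0},{"hand":0.5,"slide":[0,-7,7],"yaw":0},{"hand":0,"slide":[0,-13,9],"yaw":0},{"hand":0,"slide":[-2,-19,10],"yaw":0},{"hand":0,"slide":[-5,-25,10],"yaw":0},{"hand":0,"slide":[-8,-31,10],"yaw":0},{"hand":0,"slide":[-11,-37,10],"yaw":0},{"hand":0,"slide":[-14,-42,10],"yaw":0},{"hand":0,"slide":[-14,-42,10],"yaw":0}]'
python3 - <<'E'
from h import *
A=model('scene');B=model('side')
g=lambda x,y:[120+x/4,250+(y-300)/4]; k=lambda x,y:[200+(x-400)*.28,300+(y-300)*.28]
print(tri(A,[g(125,515),g(170,462),g(300,548)],B,[k(612,487),k(587,410),k(780,385)]).round(3))
E
```

```text
time_s: 4.85
tcp_pos: [0.5512, 0.1018, 0.1913]
ee_rot: [[0.999, -0.046, -0.002], [-0.046, -0.999, -0.005], [-0.002, 0.005, -1.0]]
wrist_force: [2.5, -12.2, 1.2]
gripper_width: 0.007
time_s: 6.1
tcp_pos: [0.41, -0.3175, 0.2914]
ee_rot: [[0.999, -0.05, 0.002], [-0.05, -0.999, 0.0], [0.002, -0.0, -1.0]]
wrist_force: [-0.2, 0.7, -0.7]
gripper_width: 0.834
[[ 0.402 -0.362  0.012  0.005]
 [ 0.396 -0.313  0.011  0.001]
 [ 0.521 -0.327  0.033  0.011]]
```

```bash
python3 -m inch '[{"hand":0,"slide":[-3,-1,0],"yaw":0},{"hand":0,"slide":[-5,-2,0],"yaw":0},{"hand":0,"slide":[-5,-2,0],"yaw":0},{"hand":0,"slide":[-5,-2,0],"yaw":0}]'
python3 - <<'E'
from h import *
M=model('wrist'); w=capture('wrist'); np.savez('w2.npz',w=w,R=M[1],c=M[2])
cv2.imwrite('pics/w2.png',cv2.resize(w[:300],None,fx=1.5,fy=1.5))
hsv=cv2.cvtColor(w,cv2.COLOR_BGR2HSV); m=cv2.inRange(hsv,(103,120,40),(122,255,255))
k,l,st,ce=cv2.connectedComponentsWithStats(m)
for j in range(1,k):
    if st[j,4]>60: print(st[j],ce[j].round(1),onz(M,ce[j],.021).round(3))
E
```

```text
time_s: 6.6
tcp_pos: [0.3621, -0.3352, 0.2915]
ee_rot: [[0.999, -0.045, 0.001], [-0.045, -0.999, -0.0], [0.001, 0.0, -1.0]]
wrist_force: [0.1, 1.1, 0.1]
gripper_width: 0.998
[ 221   42   57   92 2547] [250.9  98.7] [[ 0.432 -0.336  0.021]]
[ 201  181   61   43 1205] [238.1 202.4] [[ 0.315 -0.315  0.021]]
```

View pics/w2.png

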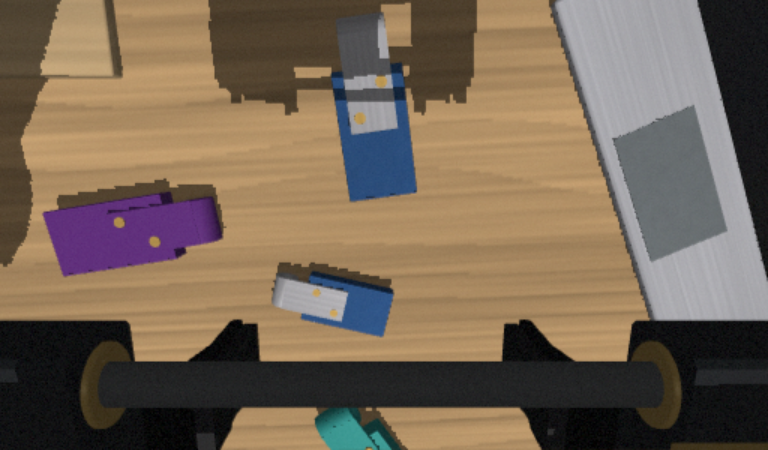

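The picture shows the sash at (375,130), with block corners (350,201), (416,191), (332,73) and (402,64) and its knuckle to the far end at (360,20). The small blue decoy is at (333,304), well clear.

```bash
python3 - <<'E'
from h import *
M=model('wrist'); s=sense()
g=lambda u:(np.array(u,float)+.5)/1.5-.5
b=onz(M,g([[350,201],[416,191],[332,73],[402,64]]),.021)
t,th,r=fit2([[-.045,.025],[-.045,-.025],[.045,.025],[.045,-.025]],b);print(t,th,(r*1e3).round(1))
R=np.array([[np.cos(th),-np.sin(th)],[np.sin(th),np.cos(th)]])
G=t+R@[.018,0]; ty=s['ee_rot'][:,1]; yaw=np.arctan2(-ty[0]*-1,-ty[1]); x=s['ee_rot'][:,0]; yx=np.arctan2(x[1],x[0])
print('grip at',G,'tool yaw',yx,'turn',th-yx,'shift cm',(G-s['tcp_pos'][:2])*100, s['tcp_pos'])
print(proj(M,[np.r_[t+R@[.08,.0165],.012],np.r_[t+R@[.08,-.0165],.012]])*1.5)
E
```

```text
[ 0.44126548 -0.33487778] 0.08439591559315394 [[ 0.6 -0.4]
 [ 1.5  0.7]
 [-0.8 -0.8]
 [-1.4  0.5]]
grip at [ 0.45920141 -0.33336046] tool yaw -0.04482441232884265 turn 0.1292203279219966 shift cm [9.69623451 0.1801413 ] [ 0.36223907 -0.33516187  0.29137006]
[[336.12689319  17.84839591]
 [383.58398837  11.06658704]]
```

```bash
python3 -m inch '[{"hand":0,"slide":[5,0.1,0],"yaw":0.06},{"hand":0,"slide":[9.7,0.2,-4],"yaw":0.129},{"hand":0,"slide":[9.7,0.2,-9],"yaw":0.129},{"hand":0,"slide":[9.7,0.2,-14],"yaw":0.129},{"hand":0,"slide":[9.7,0.2,-18],"yaw":0.129},{"hand":0,"slide":[9.7,0.2,-20.5],"yaw":0.129},{"hand":0,"slide":[9.7,0.2,-21.6],"yaw":0.129},{"hand":0,"slide":[9.7,0.2,-21.8],"yaw":0.129},{"hand":0,"slide":[9.7,0.2,-21.8],"yaw":0.129}]'; python3 -m inch '[{"hand":1,"slide":[0,0,0],"yaw":0},{"hand":1,"slide":[0,0,0],"yaw":0},{"hand":1,"slide":[0,0,0],"yaw":0},{"hand":1,"slide":[0,0,0],"yaw":0},{"hand":1,"slide":[0,0,0],"yaw":0},{"hand":1,"slide":[0,0,0],"yaw":0},{"hand":1,"slide":[0,0,0],"yaw":0}]'
```

```text
time_s: 7.78
tcp_pos: [0.4592, -0.3336, 0.0742]
ee_rot: [[0.996, 0.084, 0.002], [0.084, -0.996, -0.001], [0.002, 0.001, -1.0]]
wrist_force: [-0.5, -0.4, 0.3]
gripper_width: 1.002
time_s: 8.65
tcp_pos: [0.4584, -0.3335, 0.0733]
ee_rot: [[0.997, 0.083, -0.0], [0.083, -0.997, -0.0], [-0.0, 0.0, -1.0]]
wrist_force: [0.5, -0.1, 1.5]
gripper_width: 0.572
```

```bash
python3 -m inch '[{"hand":1,"slide":[0,0,2],"yaw":0},{"hand":1,"slide":[0,0,5],"yaw":0},{"hand":1,"slide":[0,0,8],"yaw":0},{"hand":1,"slide":[-0.5,4,9],"yaw":-0.02},{"hand":1,"slide":[-1,9,9],"yaw":-0.05},{"hand":1,"slide":[-1.5,14,9],"yaw":-0.08},{"hand":1,"slide":[-2.1,19,9],"yaw":-0.11},{"hand":1,"slide":[-2.4,23,8],"yaw":-0.129},{"hand":1,"slide":[-2.6,26.4,7.3],"yaw":-0.129},{"hand":1,"slide":[-2.6,26.4,7.3],"yaw":-0.129}]'; python3 -m inch '[{"hand":1,"slide":[0,0,0],"yaw":0},{"hand":1,"slide":[0,0,0],"yaw":0}]'
python3 - <<'E'
from h import *
M=model('wrist'); w=capture('wrist'); s=sense(); print(s['tcp_pos'],s['ee_rot'][2],s['wrist_force'],s['gripper_width'])
cv2.imwrite('pics/w3raw.png',w)
cv2.imwrite('pics/w3.png',cv2.resize(w[:300],None,fx=1.5,fy=1.5))
t=np.array([.5429,-.0748]);th=-.0455;R=np.array([[np.cos(th),-np.sin(th)],[np.sin(th),np.cos(th)]])
print(proj(M,[np.r_[t+R@p[:2],p[2]] for p in np.array([(0,.05,.085),(0,.02,.085),(0,-.02,.085),(0,-.05,.085)])])*1.5)
for n in('scene','side'): cv2.imwrite(f'pics/{n}3.png',capture(n))
E
```

```text
time_s: 9.9
tcp_pos: [0.4317, -0.0679, 0.1457]
ee_rot: [[0.999, -0.042, -0.002], [-0.042, -0.999, -0.0], [-0.002, 0.0, -1.0]]
wrist_force: [0.0, 0.0, -1.1]
gripper_width: 0.572
time_s: 10.15
tcp_pos: [0.4324, -0.0701, 0.1463]
ee_rot: [[0.999, -0.047, 0.0], [-0.047, -0.999, 0.0], [0.0, -0.0, -1.0]]
wrist_force: [-0.3, -0.1, -0.9]
gripper_width: 0.574
[ 0.43238596 -0.0701764   0.14628861] [ 1.08557926e-04 -3.17283677e-05 -9.99999994e-01] [-0.8256032   0.14831817 -0.92855574] 0.5706674666696641
[[201.63604759  -4.68588168]
 [308.21348157  -4.81995298]
 [450.31228988  -4.99870912]
 [556.88306853  -5.13277204]]
```

View pics/w3.png

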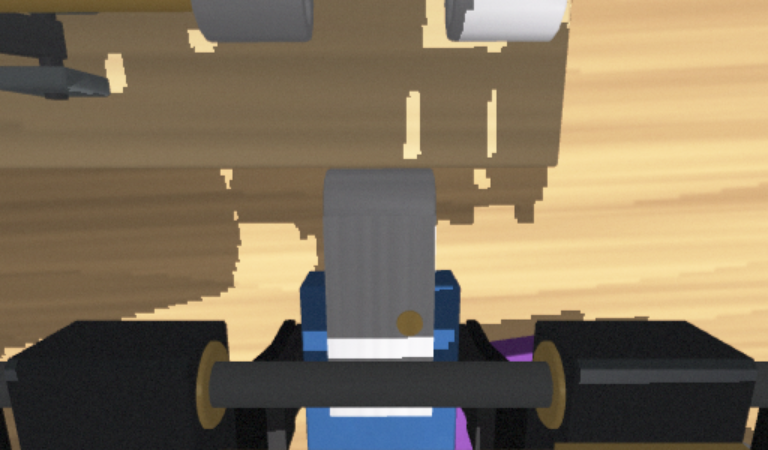

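The knuckle sides are at columns 325–436 (centre 380) and the gap runs from 312 to 447 (centre 379.5), so it is centred along the axis. Next I'll check x and height by casting rays.

```bash
python3 - <<'E'
from h import *
M=model('wrist'); s=sense(); tcp=s['tcp_pos']
g=lambda u:(np.array(u,float)+.5)/1.5-.5
c,d=ray(M,g([[380,168.5]]))
# front tangent to tube r=12 at axis height z: in jamb-x/z plane
th=-.0455; ex=np.array([np.cos(th),np.sin(th),0]); 
cx,cz=(c-tcp)@ex,c[2]; dx,dz=d[0]@ex,d[0,2]
n=np.array([-dz,dx])/np.hypot(dx,dz); n*=np.sign(n[0])
for z in (.081,.083,.085,.087):
    # axis point at distance .012 on -n side of ray line
    px=cx+dx*(z-cz)/dz; x=px-.012/n[0]; print(z,'knuckle ahead of tcp mm',x*1e3)
for z in (.081,.083,.085,.087,.089):
    p=onz(M,g([[325.5,190],[436,190]]),z+.0119); print(z,'width',np.linalg.norm(p[1]-p[0])*1e3)
# jamb knuckle width check at rows 20 (top ~)
p=onz(M,g([[194,10],[312.5,10]]),.096);print(np.linalg.norm(p[1]-p[0])*1e3)
p=onz(M,g([[312.5,15],[446,15],[325.5,190],[436,190]]),.096);q=(p[:,:2]-[.5429,-.0748])@np.array([[np.cos(th),-np.sin(th)],[np.sin(th),np.cos(th)]]);print((q*1e3).round(1))
E
```

```text
0.081 knuckle ahead of tcp mm 50.76622318671657
0.083 knuckle ahead of tcp mm 50.84271030385498
0.085 knuckle ahead of tcp mm 50.91919742099339
0.087 knuckle ahead of tcp mm 50.995684538131805
0.081 width 32.431301173764986
0.083 width 31.98464210992999
0.085 width 31.537983046095015
0.087 width 31.09132398226004
0.089 width 30.644664918425036
31.15815632955173
[[ -7.7  17.6]
 [ -7.8 -17.6]
 [-53.3  15.5]
 [-53.3 -16.2]]
```

```bash
python3 -m inch '[{"hand":1,"slide":[1.5,-0.05,0],"yaw":0},{"hand":1,"slide":[3,-0.1,0],"yaw":0},{"hand":1,"slide":[4,-0.15,0],"yaw":0},{"hand":1,"slide":[4.7,-0.19,0],"yaw":0},{"hand":1,"slide":[5.3,-0.21,0],"yaw":0},{"hand":1,"slide":[5.7,-0.23,0],"yaw":0},{"hand":1,"slide":[5.95,-0.24,0],"yaw":0},{"hand":1,"slide":[5.95,-0.24,0],"yaw":0},{"hand":1,"slide":[5.95,-0.24,0],"yaw":0},{"hand":1,"slide":[5.95,-0.24,0],"yaw":0}]'
python3 - <<'E'
from h import *
M=model('wrist'); w=capture('wrist'); s=sense(); print(s['tcp_pos'],s['ee_rot'][:,0],s['wrist_force'],s['gripper_width'])
A,B=model('scene'),model('side');a,b=capture('scene'),capture('side')
cv2.imwrite('pics/w4raw.png',w); cv2.imwrite('pics/a4.png',a); cv2.imwrite('pics/b4.png',b)
r=lambda i,x,y,w,h,W,H:cv2.resize(i[int(y):int(y+h),int(x):int(x+w)],(W,H),interpolation=cv2.INTER_CUBIC)
ca,cb=proj(A,[.543,-.075,.085])[0],proj(B,[.543,-.075,.085])[0]; print(ca,cb)
top=w[0:225,90:430]
cv2.imwrite('pics/f4.png',np.vstack([np.hstack([r(a,ca[0]-30,ca[1]-22,60,40,390,260),r(b,cb[0]-30,cb[1]-22,60,40,390,260)]),r(w,96,60,320,136,780,331)]))
E
```

```text
time_s: 11.55
tcp_pos: [0.4917, -0.0718, 0.1463]
ee_rot: [[0.999, -0.046, -0.0], [-0.046, -0.999, 0.0], [-0.0, -0.0, -1.0]]
wrist_force: [0.6, -0.4, -1.4]
gripper_width: 0.567
[ 0.49173128 -0.07185832  0.1462984 ] [ 9.98950407e-01 -4.58048461e-02 -1.62613841e-05] [ 0.82409978 -0.4490852  -1.57781435] 0.5692643976222068
[258.40423862 240.22199262] [286.75741574 218.23943208]
```

View pics/f4.png

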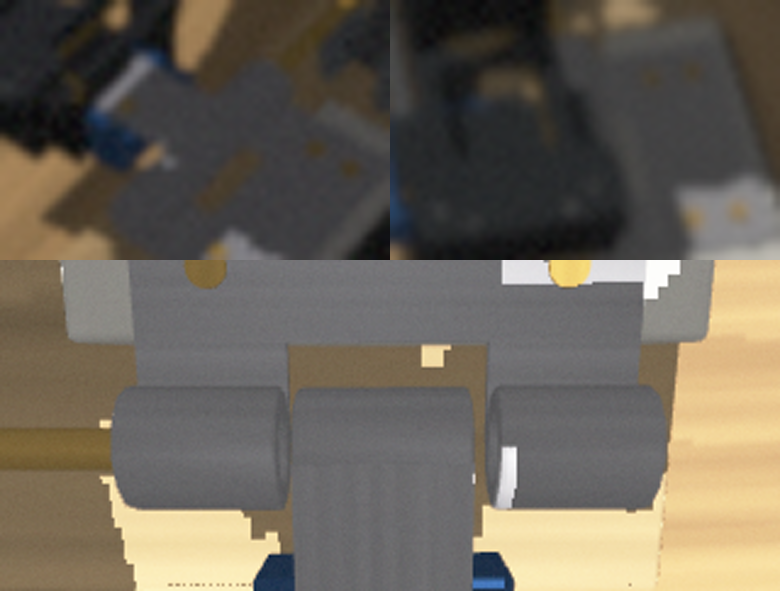

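The wrist view shows the three tubes in line: the far edges are at rows 387, 389 and 386, and the sash is about 0.9 mm towards +y. I'll measure edge positions at sub-pixel level to check height and centring, since the apparent widths hint the sash may be 1–2 mm low.

```bash
python3 - <<'E'
from h import *
M=model('wrist'); w=cv2.imread('pics/w4raw.png').astype(float).mean(2)
# predicted sub-pixel points for nominal geometry vs gradients
th=-.0455;t=np.array([.5429,-.0748]);R=np.array([[np.cos(th),-np.sin(th)],[np.sin(th),np.cos(th)]])
f=lambda x,y,z:np.r_[t+R@[x,y],z]
s=sense(); tp=s['tcp_pos']; e=s['ee_rot'][:,0]; 
sk=lambda x,y,z:np.r_[tp[:2]+e[:2]*(.051+x)+np.array([-e[1],e[0]])*y,z]
for z in(.093,.095,.097,.099): print('sash leaf/tube top edges, z',z,proj(M,[sk(0,.0165,z),sk(0,-.0165,z),sk(-.03,.0165,z),sk(-.03,-.0165,z)]).round(1).tolist())
print('jamb outer z.097',proj(M,[f(0,.05,.097),f(0,-.05,.097)]).round(1).tolist(),'leaf edge row x=.02?')
def edges(row,lo,hi):
    g=np.abs(np.diff(w[row-1:row+2].mean(0)))[lo:hi]; i=np.argmax(g)
    k=slice(max(i-2,0),i+3); return lo+.5+(np.arange(len(g))[k]*g[k]).sum()/g[k].sum()
for row in(120,125,130,135,140,145,150,155,160,170): print(row,[round(edges(row,*q),1) for q in((135,150),(208,213+4),(213,222),(284,295),(293,302),(360,376))])
E
```

```text
sash leaf/tube top edges, z 0.093 [[216.9, 140.3], [291.1, 140.3], [218.7, 204.5], [289.2, 204.5]]
sash leaf/tube top edges, z 0.095 [[216.4, 140.9], [291.6, 140.9], [218.2, 205.8], [289.6, 205.9]]
sash leaf/tube top edges, z 0.097 [[215.9, 141.4], [292.1, 141.5], [217.8, 207.2], [290.1, 207.3]]
sash leaf/tube top edges, z 0.099 [[215.3, 142.0], [292.6, 142.1], [217.3, 208.7], [290.6, 208.7]]
jamb outer z.097 [[139.8, 141.0], [370.9, 141.0]] leaf edge row x=.02?
120 [np.float64(136.6), np.float64(209.0), np.float64(215.9), np.float64(294.4), np.float64(296.0), np.float64(371.7)]
125 [np.float64(136.4), np.float64(209.2), np.float64(215.1), np.float64(294.1), np.float64(294.6), np.float64(371.3)]
130 [np.float64(141.5), np.float64(214.8), np.float64(214.8), np.float64(294.0), np.float64(295.6), np.float64(370.7)]
135 [np.float64(140.9), np.float64(214.8), np.float64(214.8), np.float64(294.3), np.float64(300.6), np.float64(369.8)]
140 [np.float64(141.6), np.float64(209.4), np.float64(214.4), np.float64(289.6), np.float64(301.2), np.float64(369.7)]
145 [np.float64(141.4), np.float64(209.5), np.float64(214.3), np.float64(290.6), np.float64(301.0), np.float64(369.5)]
150 [np.float64(142.7), np.float64(214.4), np.float64(214.6), np.float64(290.0), np.float64(300.5), np.float64(367.1)]
155 [np.float64(140.4), np.float64(214.1), np.float64(214.2), np.float64(290.6), np.float64(299.8), np.float64(365.5)]
160 [np.float64(141.4), np.float64(212.3), np.float64(214.0), np.float64(293.3), np.float64(293.5), np.float64(363.4)]
170 [np.float64(145.4), np.float64(209.5), np.float64(220.4), np.float64(293.4), np.float64(293.5), np.float64(366.9)]
```

The observed width (75.9 px) matches the nominal height (76.2 px predicted), so height is good. I'll trim y by -0.8 mm and x by +0.3 mm, let it settle, then check once more and hand in.

```bash
python3 -m inch '[{"hand":1,"slide":[0.03,-0.08,0],"yaw":0},{"hand":1,"slide":[0.03,-0.08,0],"yaw":0},{"hand":1,"slide":[0.03,-0.08,0],"yaw":0},{"hand":1,"slide":[0.03,-0.08,0],"yaw":0},{"hand":1,"slide":[0.03,-0.08,0],"yaw":0},{"hand":1,"slide":[0.03,-0.08,0],"yaw":0}]'
python3 - <<'E'
from h import *
w=capture('wrist'); b=capture('side'); a=capture('scene')
cv2.imwrite('pics/f5.png',np.vstack([cv2.resize(w[60:196,96:416],(780,331),interpolation=cv2.INTER_CUBIC),np.hstack([cv2.resize(i[y:y+65,x:x+100],(390,254),interpolation=cv2.INTER_CUBIC) for i,x,y in((a,225,195),(b,235,165))])]))
E
```

```text
time_s: 12.45
tcp_pos: [0.4922, -0.0727, 0.1462]
ee_rot: [[0.999, -0.046, 0.0], [-0.046, -0.999, 0.0], [0.0, -0.0, -1.0]]
wrist_force: [0.1, -1.0, -0.9]
gripper_width: 0.569
```

View pics/f5.png

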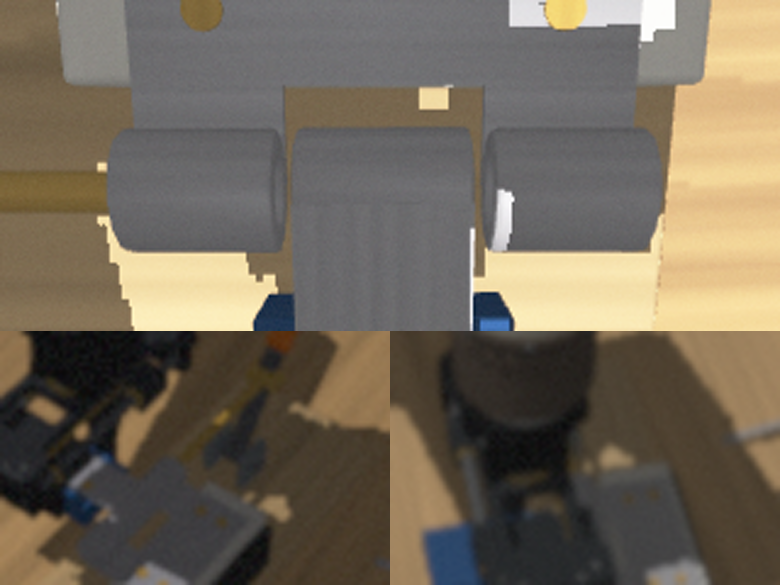

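The sash knuckle is now centred, with a gap of about 8 to 11 px on each side. All three far edges are at row 128. The lever is still thrown over, with its orange grip at (280,340), and the forces are near zero, so I'm handing in.

```bash
python3 -c "
from station import finish_job
print(finish_job())"
```

```text
the job is handed in; nothing more can be done
None
```

I threw the lever over, picked up the larger blue sash rail, and handed the job in at about 12.6 s with its knuckle held in the hinge gap. No verdict was reported.

**Lever:** I pushed it until the force rose to 12 N, against about 2 N of friction, so it was on its stop. The camera showed the pin out of the gap, and the last picture still showed the lever thrown over.

**Sash fit at hand-in:**
- **Along the axis:** the knuckle is centred, with a clear gap at each end.
- **Across the axis:** the far edges of all three knuckles line up in the last wrist picture.
- **Height:** this comes from the arm's own position and assumes no slip in the grip. Before the last small trim, the knuckle's apparent width agreed with it: 75.9 px against 76.2 px predicted. A cruder width reading before that had suggested it was 1–2 mm low.
- **Tilt:** the tool was level. I had no separate measurement of the sash's own tilt.
- **Grip and contact:** the opening is steady at 49.5 mm on the 50 mm block. The wrist force was about 1 N, with no sign of the sash pressing on the jamb.

**Other objects:** I saw no contact with the other things on the table, but I did not measure their positions again at the end.

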